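# Roll the milling balls into the bay of a covered dish, then uncover it

### The arm

A 6-joint arm with a two-finger parallel gripper is mounted at the origin on the work surface. World frame = base frame: x ahead of the robot, y to its left, z up, the work surface at z = 0. Lengths are in mm, angles in rad, forces in N, time in s.
With the tool pointing down it reaches from about 400 to 925 mm from the base axis. Payload 12.5 kg.
Tool frame: the origin (TCP) lies at the very end of the fingers, on their centre line; the grasp point (between the pads) lies env.hold_point_z behind it (env.hold_point_z is the distance from the TCP to the grasp point, in mm); y points along the fingers, z is the direction in which the jaws open and shut, and the axes are right-handed (so a half turn about y gives the same grasp; the last joint's range is limited). The gripper opens to 95 mm and grips with 3 to 60 N. Pads are 20 mm wide; open, the fingers measure 119 mm over their backs; the gripper's body (75 mm by 180 mm) begins 59 mm behind the grasp point.
Start: joints at [-1.342, 0.491, 1.559, -0, 1.092, -0.106], TCP at [205.386, -590.308, 214.661] pointing down, gripper open.
Joint ranges: [-3.1, 3.1], [-0.84, 2.19], [0.05, 2.79], [-1.13, 4.28], [0.06, 2.93], [-2.69, 2.69]. Speed limits (rad/s): [2.22, 2.22, 2.79, 3.14, 3.14, 3.14].

### API

Orientations are given as [roll, pitch, yaw] about the fixed x, y, z axes, in that order (R = Rz(yaw) Ry(pitch) Rx(roll)).
In Python, from cell import env gives the robot as it stands.
- The arm moves only by the shell command python3 -m inch 'ROWS'. ROWS is JSON, one flat list of numbers, 7 for each row, row after row: the shift along the tool's x, y, z in m, then the turn, a rotation vector about the tool's x, y, z in degrees, then the closure, from -1 (fully open) to 1 (shut). In form: [tx, ty, tz, ax, ay, az, hand, tx, ty, tz, ax, ay, az, hand, ...]. A call has 1 to 10 rows; each row shifts and turns the commanded pose from where the row before left it, along the tool's axes as they then stand; what a row does not reach is not made up. A row lasts 1/10 s, in which the tool goes at most 50 mm and 8.59 degrees, less where a joint would pass 70% of its speed; a pose out of reach is approached as far as the arm can. A call is refused whole if a number of a shift passes 0.05 or a number of a turn 8.59, either way. A call with a gripper value outside its range is refused whole. The fingers move at their own pace and stop on an object; the grip force is fixed at half the most. Time passes only in rows, so rows that do not move let the fingers close. It gives the time, the measured TCP pose, the force and the opening at its end, in the units of the state.
- env.state(): the state, without advancing time (a new reading comes with each control period).
- env.read_camera(name): name is "side" or "top" or "wrist"; returns a dict with "pixels" (384x512x3 uint8, blue, green, red), "depth" (384x512 float32, mm along the optical axis (not along the pixel's ray), 0 where there is no reading), "mtx" (3x3 intrinsics, pixels), "k1" (the pictures are not rectified: a ray, as slopes to the right and down, at radius r is drawn at 1 + k1 r^2 times it, then the intrinsics apply), "R" (3x3) and "t" (3): a world point X has camera coordinates R X + t. Camera axes: x right, y down, z forward; pixel columns grow to the right and rows downward; lengths in mm; the calibration is good to about 2 mm. A picture is of the moment at which its call begins.
- env.job_done(): hands the job in, once; it reports no verdict.
The state is a dict: "t": time; "joints": joint angles; "qvel": joint speeds; "tau": joint torques, N m; "eef_pos": TCP position; "tcp_rot": TCP orientation; "ft_force": force on the tool from outside, world axes, zero at the start; "moment": the same for the moment, N m; "opening": opening from 0.0 (shut) to 1.0 (fully open).
Only numpy, scipy, OpenCV 4.12 (cv2) and the standard library are available. Lean on these libraries where they do the work, as an engineer would, in place of code of your own. Each camera call takes 0.05 s, during which the arm holds its last target.

### The job

Pick up the covered white oblong dish and, keeping its loose lid on, tilt it tab end down so that both steel balls roll over the low ramp into the catch bay at the tab end. Set the dish back down level on the bench about where it stood, then lift the lid off by its fin and lay it gently, fin up, on the middle of the square sheet of white paper.

Things in the scene. Friction and masses are not known exactly. Their poses are not given: they have to be found in the camera images.
- dish: White oblong dish, 110 (x) x 58 (y) x 34 high, walls and floor 4 (mm), 0.25 kg. Origin: centre of underside, z up. A tab 26 wide sticks out 19 at the +x end. Inner floor flat, then a ramp from x=5 to 27 rising 4 (10 deg), then a 4 drop into the catch bay (x 27 to 51). About 28 deg tilt, +x down, held 1.5 s rolls the balls in, and they stay there; lid stays on by weight. Grip across the 58.
- lid: The dish's loose clear lid, 0.08 kg: plate 106 (x) x 54 (y) x 4 mm on the rim; plug 97 x 45 x 5 under it, 2.5 play all round. Grey upright fin in the middle on top, 40 (x) x 12 (y) x 28 high, to pinch across the 12. Origin: centre of the plate's underside, z up; seated it is 34 above the dish's origin. Fin top 32 above the origin. Laid down it rests on the plug, 5 below the origin.
- ball_a_center (a point): Centre of one of the two loose steel balls in the dish, 16 mm in diameter, 17 g; seen through the lid. It starts on the flat part of the floor, away from the tab.
- ball_b_center (a point): Centre of the other loose steel ball, the same.
- paper: Square sheet of white blotting paper lying fixed on the bench, 140 x 140 mm, 2 thick. Origin: centre of the underside; x and y along its sides. Either to the left or the right of the robot's middle, with the dish on the other side. (A round cork mat lies elsewhere.)
Things that resemble listed ones, but are neither listed nor needed, are in the scene too. What is shaped like the lid but purple or turquoise is not meant.

How it is judged (in metres and radians):
On the way:
1. both balls are in the catch bay at the tab end while the lid is still on the dish (x of ball_a_center in the frame of dish between 0.03 and 0.051 m and z of ball_a_center in the frame of dish between 0.005 and 0.02 m and x of ball_b_center in the frame of dish between 0.03 and 0.051 m and z of ball_b_center in the frame of dish between 0.005 and 0.02 m and distance between lid and dish below 0.045 m), for 0.2 s.
At the end, for the whole second after the job is handed in: Both balls lie in the catch bay; the dish stands level (within about 6 degrees) on the bench within 80 mm of where it stood; the lid lies flat, fin up, on the paper with its centre within 40 mm of the paper's centre; dish and lid are at rest (x of ball_a_center in the frame of dish between 0.03 and 0.051 m and z of ball_a_center in the frame of dish between 0.005 and 0.02 m and x of ball_b_center in the frame of dish between 0.03 and 0.051 m and z of ball_b_center in the frame of dish between 0.005 and 0.02 m and angle between each of dish, lid's own z axis and vertical below 0.1 rad and height (world z) of dish below 0.006 m and distance of dish from where it was at the start of the episode below 0.08 m and linear speed of each of dish, lid below 0.02 m/s and horizontal distance between lid and paper below 0.04 m and height (world z) of lid below 0.013 m); the robot touches nothing.
It fails at once if the lid is off the dish while the dish is tilted by more than 10 degrees (angle between dish's own z axis and vertical above 0.18 rad and distance between lid and dish above 0.045 m).
It fails at once if the lid is dropped from more than about 30 mm (linear speed of lid above 0.75 m/s and distance between lid and dish above 0.08 m and contact force between the fingers and lid below 0.05 N).
It also fails if it takes over 58 s, if anything falls off the work surface, if the arm or the gripper's body presses on something with over 40 N, if the wrist force passes 120 N, or if a joint passes its speed limit or range.

## Working session

There is one attempt and no reset: what is moved stays moved. The work goes in short steps, Python scripts to look and compute and a shell command to move; the robot and the scene stay as the last step left them, time stands still between calls to the robot, and variables do not carry over. Pictures are saved under pics/ and viewed, and the job is handed in when it is done.

```bash
ls; mkdir -p pics; cat > h.py <<'E'
import numpy as np, cv2
from cell import env
def snap(name,fn,crop=None,scale=1):
    c=env.read_camera(name); im=c["pixels"].copy()
    np.savez('pics/'+fn+'.npz',**{k:np.array(v) for k,v in c.items()})
    if crop: im=im[crop[1]:crop[3],crop[0]:crop[2]]
    if scale!=1: im=cv2.resize(im,None,fx=scale,fy=scale,interpolation=cv2.INTER_CUBIC)
    cv2.imwrite('pics/'+fn+'.png',im); return c
def load(fn): return dict(np.load('pics/'+fn+'.npz'))
def cropv(fn,out,x0,y0,x1,y1,s):
    im=load(fn)['pixels'][y0:y1,x0:x1]; cv2.imwrite('pics/'+out+'.png',cv2.resize(im,None,fx=s,fy=s,interpolation=cv2.INTER_CUBIC))
def ray(c,u,v):
    K=c['mtx'];k1=float(c['k1']); p=cv2.undistortPoints(np.array([[[u,v]]],float),K,np.array([k1,0,0,0,0.]))[0,0]
    return np.array([p[0],p[1],1.])
def atz(c,u,v,z):
    d=c['R'].T@ray(c,u,v); o=-c['R'].T@c['t'].ravel(); return o+d*(z-o[2])/d[2]
def bydepth(c,u,v):
    D=c['depth'][int(round(v)),int(round(u))]; return c['R'].T@(ray(c,u,v)*D-c['t'].ravel())
def proj(c,X):
    p=c['R']@np.array(X,float)+c['t'].ravel(); a,b=p[0]/p[2],p[1]/p[2]; f=1+float(c['k1'])*(a*a+b*b)
    K=c['mtx']; return K[0,0]*a*f+K[0,2],K[1,1]*b*f+K[1,2]
E
python3 - <<'E'
from h import *
print({k:np.round(v,3) if not isinstance(v,str) else v for k,v in env.state().items()},env.hold_point_z)
snap('top','top0',None,1.5);snap('side','side0',None,1.5)
E
```

```text
pics
{'t': np.float64(0.0), 'joints': array([-1.342,  0.492,  1.559,  0.   ,  1.092, -0.106]), 'qvel': array([ 0.001, -0.003, -0.001,  0.   ,  0.001,  0.   ]), 'tau': array([-0.0000e+00, -6.1265e+01, -2.5819e+01,  6.9000e-02,  4.8000e-02,
       -0.0000e+00]), 'eef_pos': array([ 205.32 , -590.036,  214.048]), 'tcp_rot': array([-1.572,  0.   , -2.807]), 'ft_force': array([-0.053, -0.436, -1.057]), 'moment': array([ 0.03 ,  0.026, -0.014]), 'opening': np.float64(1.0)} 18.8
```

View pics/top0.png

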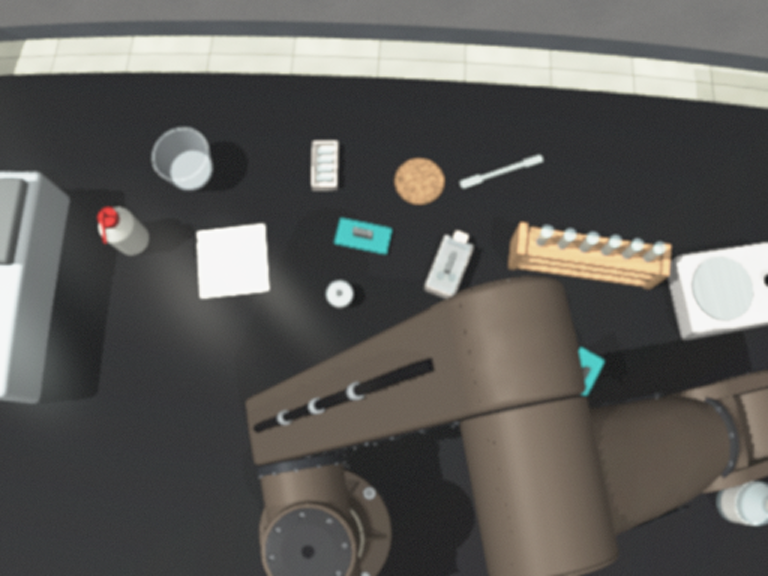

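View pics/side0.png

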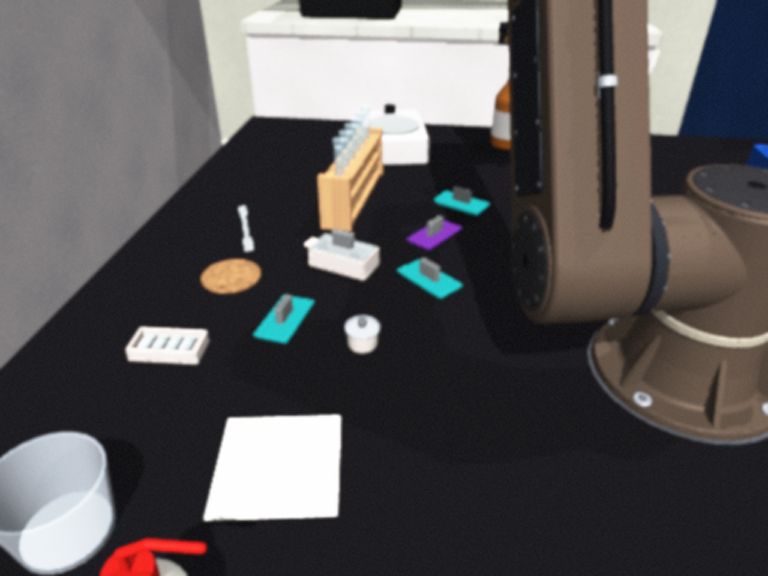

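The top view shows the dish at about (450,262), with its tab pointing up at (461,237), and the paper at (233,261). Both positions are in the 1.5x picture. I'll enlarge it.

```bash
python3 - <<'E'
from h import *
cropv('top0','c1',270,140,330,210,9);cropv('side0','c2',190,140,270,200,9)
c=load('top0')
for p in [(197,231),(265,224),(270,291),(201,298)]: print(atz(c,p[0]/1.5,p[1]/1.5,2).round(1))
E
```

```text
[578.6 306.1   2. ]
[599.8 165.7   2. ]
[460.3 142.2   2. ]
[438.7 281.    2. ]
```

View pics/c1.png

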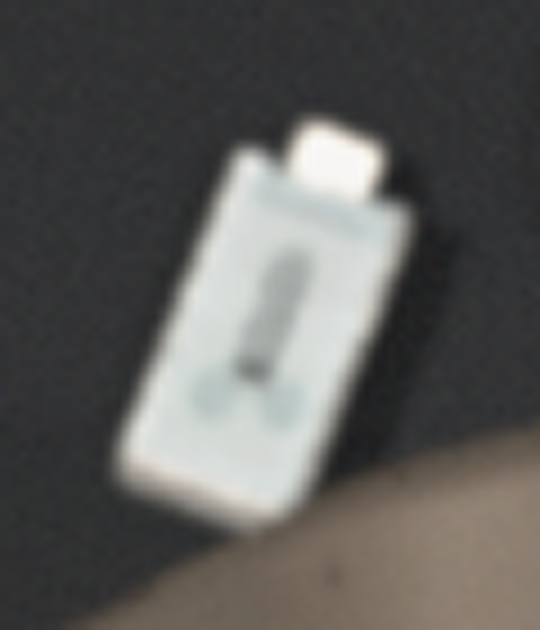

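View pics/c2.png

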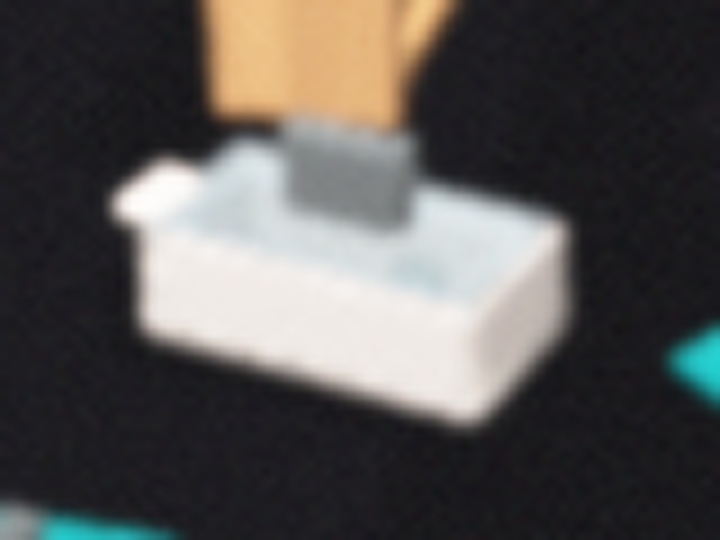

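```bash
python3 - <<'E'
from h import *
from scipy.optimize import least_squares
c=load('top0'); s=load('side0')
# observations: (cam, local pt, pix)
A=lambda x,y:(270+(x+.5)/9-.5,140+(y+.5)/9-.5)
B=lambda x,y:(190+(x+.5)/9-.5,140+(y+.5)/9-.5)
obs=[(c,(55,29,34),A(235,148)),(c,(55,-29,34),A(414,208)),(c,(-55,29,0),A(116,482)),(c,(-55,-29,0),A(255,532)),
(s,(55,29,0),B(145,338)),(s,(-55,29,0),B(472,430)),(s,(-55,29,34),B(470,308)),(s,(55,29,34),B(137,226)),(s,(-55,-29,34),B(567,220)),(s,(-55,-29,0),B(572,330))]
def f(p):
    r=[]
    for k,l,px in obs:
        a=p[2];X=(p[0]+np.cos(a)*l[0]-np.sin(a)*l[1],p[1]+np.sin(a)*l[0]+np.cos(a)*l[1],l[2])
        r+=list(np.array(proj(k,X))-px)
    return np.array(r)
g=atz(c,300,175,20);r=least_squares(f,[g[0],g[1],-.3],loss='soft_l1',x_scale=[10,10,.1]);print(r.x,np.degrees(r.x[2]),f(r.x).reshape(-1,2).round(2))
for px,z in [((450/1.5,262/1.5),34),((300,300),0)]: print(atz(c,*px,z).round(1))
for p in [(210,395),(283,407)]: print('ball',atz(c,*A(*p),15).round(1))
# paper depth points
ps=[atz(s,u/1.5,v/1.5,2) for u,v in [(228,416),(341,415),(338,517),(206,520)]];print(np.round(ps,1),np.mean(ps,0))
for u,v in [(300,178),(155,174)]: print(bydepth(c,u,v).round(1))
E
```

```text
[ 5.20197899e+02 -2.08747174e+02 -3.26067671e-01] -18.682301404905758 [[ 0.73  1.51]
 [-0.82  1.8 ]
 [ 0.15  0.63]
 [ 2.91  2.09]
 [-0.44 -0.46]
 [-0.27 -0.52]
 [-0.26  1.85]
 [-0.44  1.06]
 [-0.84  1.04]
 [-1.37 -0.28]]
[ 529.4 -211.2   34. ]
[ 168.4 -227.     0. ]
ball [ 506.7 -192.4   15. ]
ball [ 503.9 -216.5   15. ]
[[598.  163.6   2. ]
 [457.  143.5   2. ]
 [433.7 284.7   2. ]
 [570.8 306.    2. ]] [514.88202531 224.44892843   2.        ]
[ 508.9 -209.    71.7]
[519.2 225.4  -0.9]
```

```bash
cat >> h.py <<'E'
from scipy.spatial.transform import Rotation as Ro
def toolR(yaw,tilt=0): # tilt in deg about tool z
    return Ro.from_euler('xyz',[-np.pi/2,0,yaw])*Ro.from_rotvec([0,0,np.radians(tilt)])
def plan(p,yaw,tilt=0):
    s=env.state(); R0=Ro.from_euler('xyz',s['tcp_rot']); R1=toolR(yaw,tilt)
    print('t',s['t'].round(2) if hasattr(s['t'],'round') else s['t'],'pos',np.round(s['eef_pos'],1),'rot',np.round(s['tcp_rot'],3),'q',np.round(s['joints'],2),'F',np.round(s['ft_force'],1),'open',s['opening'])
    d=np.array(p)-s['eef_pos']
    print('turn(deg,tool)',np.degrees((R0.inv()*R1).as_rotvec()).round(2),'shift before-turn axes m',(R0.inv().apply(d)/1000).round(4),'after-turn axes',(R1.inv().apply(d)/1000).round(4))
E
python3 -m inch '[0,0,0,0,7.6,0,-1, 0,0,0,0,7.6,0,-1, 0,0,0,0,7.6,0,-1, 0,0,0,0,7.6,0,-1, 0,0,0,0,7.6,0,-1]'
python3 -c "
from h import *
plan([522,-209,190],-3.467)"
```

```text
t: 0.6
eef_pos: [205.3, -590.2, 214.3]
tcp_rot: [-1.571, -0.0, 2.808]
ft_force: [-0.5, -0.8, -0.1]
opening: 0.999
t 0.6 pos [ 205.3 -590.2  214.3] rot [-1.571 -0.     2.808] q [-1.34  0.49  1.56  0.    1.09  0.56] F [-0.5 -0.8 -0.1] open 0.9988474616793317
turn(deg,tool) [ 0.03 -0.49  0.02] shift before-turn axes m [-0.1742  0.0245 -0.4639] after-turn axes [-0.1782  0.0243 -0.4624]
```

```bash

python3 -m inch '[-0.0136,0,-0.0363,0,0,0,-1, -0.0136,0,-0.0363,0,0,0,-1, -0.0136,0,-0.0363,0,0,0,-1, -0.0136,0,-0.0363,0,0,0,-1, -0.0136,0,-0.0363,0,0,0,-1, -0.0136,0,-0.0363,0,0,0,-1, -0.0136,0,-0.0363,0,0,0,-1, -0.0136,0,-0.0363,0,0,0,-1, -0.0136,0,-0.0363,0,0,0,-1, -0.0136,0,-0.0363,0,0,0,-1]'
python3 -m inch '[-0.0136,0,-0.0363,0,0,0,-1, -0.0136,0,-0.0363,0,0,0,-1, -0.011,0,-0.028,0,0,0,-1,0,0,0,0,0,0,-1]'
python3 -c "
from h import *
plan([522,-209,190],-3.467)
snap('wrist','w1',None,1.5);snap('top','top1',None,1.5)"
```

```text
t: 1.6
eef_pos: [451.9, -289.2, 214.5]
tcp_rot: [-1.571, -0.0, 2.813]
ft_force: [0.4, -0.6, 0.1]
opening: 0.998
t: 2.0
eef_pos: [521.4, -205.1, 214.3]
tcp_rot: [-1.571, -0.0, 2.816]
ft_force: [-0.3, 0.3, 0.2]
opening: 1.003
t 2.0 pos [ 521.4 -205.1  214.3] rot [-1.571 -0.     2.816] q [-0.49  0.4   1.72  0.    1.02  1.4 ] F [-0.3  0.3  0.2] open 1.0032696663630427
turn(deg,tool) [0.02 0.02 0.01] shift before-turn axes m [-0.0018  0.0243  0.0035] after-turn axes [-0.0018  0.0243  0.0035]
```

View pics/w1.png

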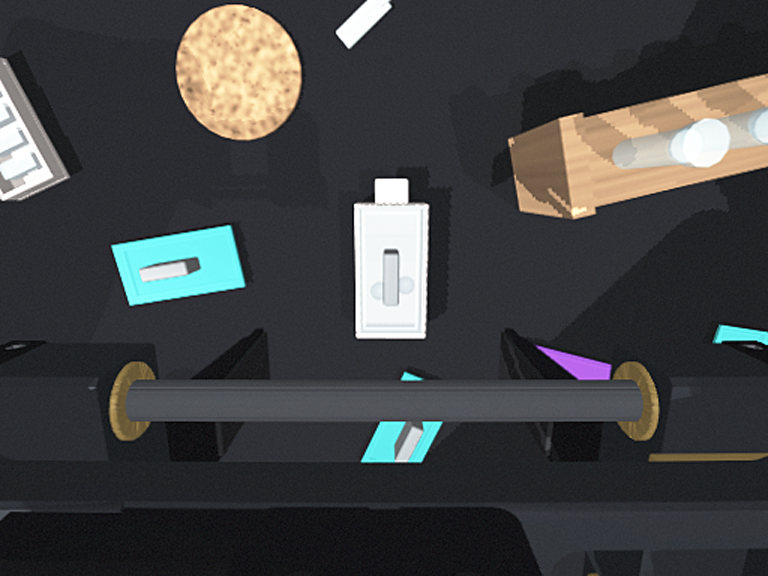

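View pics/top1.png

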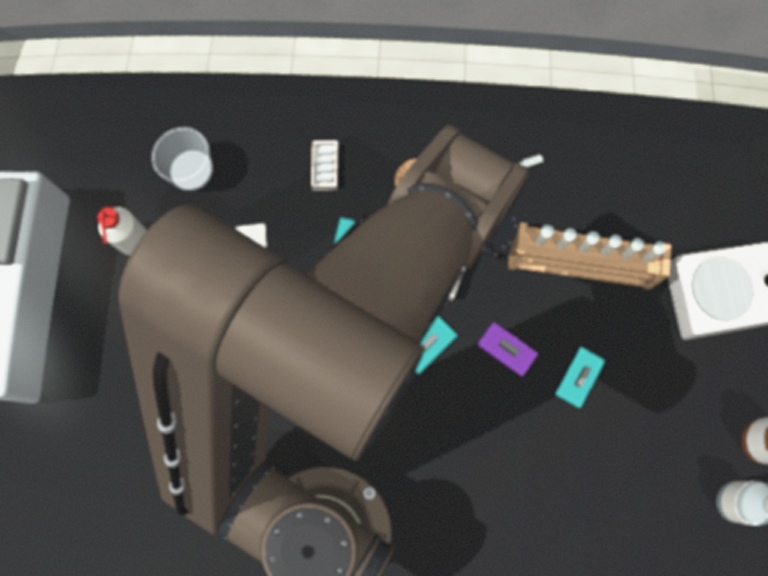

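```bash
python3 - <<'E'
from h import *
cropv('w1','c3',220,110,300,235,5)
c=load('w1')
for u,v in [(372,170),(425,100),(345,100),(383,140),(470,95)]: print(bydepth(c,u,v).round(1))
E
```

```text
[ 4.827e+02 -3.543e+02 -1.000e-01]
[ 560.4 -367.2  129.5]
[ 580.1 -335.7   23.1]
[ 536.1 -333.8  110.4]
[ 558.  -373.5  173.2]
```

View pics/c3.png

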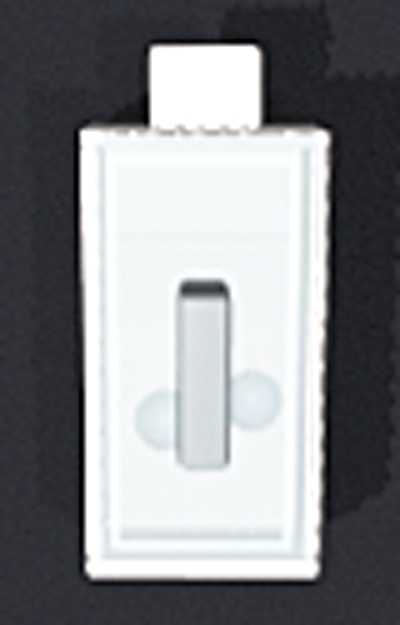

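```bash
python3 - <<'E'
from h import *
c=load('w1'); print('cam',(-c['R'].T@c['t'].ravel()).round(1))
A=lambda x,y:(220+(x+.5)/5-.5,110+(y+.5)/5-.5)
P=[atz(c,*A(*p),34) for p in [(80,130),(331,132),(320,578),(86,578)]]
print(np.round(P,1))
P=np.array(P);print('lens',[np.linalg.norm(P[i]-P[(i+1)%4]).round(1) for i in range(4)],P.mean(0))
a=(P[0]+P[1]-P[2]-P[3]);print('yaw',np.arctan2(a[1],a[0]))
F=[atz(c,*A(*p),66) for p in [(180,298),(230,298),(228,466),(177,466)]];print('fin',np.mean(F,0))
for p in [(160,418),(254,401)]: print('ball',atz(c,*A(*p),12).round(1))
E
```

```text
cam [ 585.1 -226.7  384.7]
[[ 582.6 -200.7   34. ]
 [ 563.4 -256.3   34. ]
 [ 459.1 -220.9   34. ]
 [ 478.  -165.    34. ]]
lens [np.float64(58.8), np.float64(110.1), np.float64(59.0), np.float64(110.6)] [ 520.78607208 -210.75330254   34.        ]
yaw -0.3280016233773516
fin [ 522.29780641 -210.64085456   66.        ]
ball [ 506.5 -194.2   12. ]
ball [ 503.  -218.8   12. ]
```

```bash
python3 -c "
from h import *
plan([521,-210.5,6],-3.4696)"
```

```text
t 2.1 pos [ 519.8 -207.2  214.3] rot [-1.571e+00 -1.000e-03  2.815e+00] q [-0.5   0.4   1.72 -0.    1.02  1.4 ] F [-0.6 -0.6 -0.8] open 1.0025191821927713
turn(deg,tool) [-0.01  0.06  0.04] shift before-turn axes m [-0.0023  0.2083  0.0027] after-turn axes [-0.0022  0.2083  0.0027]
```

```bash

python3 -m inch '[-0.001,0.03,0.001,0,0,0,-1, -0.001,0.03,0.001,0,0,0,-1, 0,0.03,0,0,0,0,-1, 0,0.025,0,0,0,0,-1, 0,0.02,0,0,0,0,-1,0,0.015,0,0,0,0,-1,0,0,0,0,0,0,-1]'
python3 -c "
from h import *
plan([521,-210.5,6],-3.4696)
snap('wrist','w2',None,1.5)"
```

```text
t: 2.8
eef_pos: [519.5, -210.8, 62.9]
tcp_rot: [-1.571, -0.003, 2.812]
ft_force: [-1.3, -0.3, 0.3]
opening: 0.999
t 2.8 pos [ 519.5 -210.8   62.9] rot [-1.571 -0.003  2.812] q [-0.5   0.6   1.86 -0.    0.69  1.4 ] F [-1.3 -0.3  0.3] open 0.998716952414471
turn(deg,tool) [ 0.03 -0.11  0.2 ] shift before-turn axes m [-0.0015  0.0569 -0.0008] after-turn axes [-0.0013  0.0569 -0.0008]
```

View pics/w2.png

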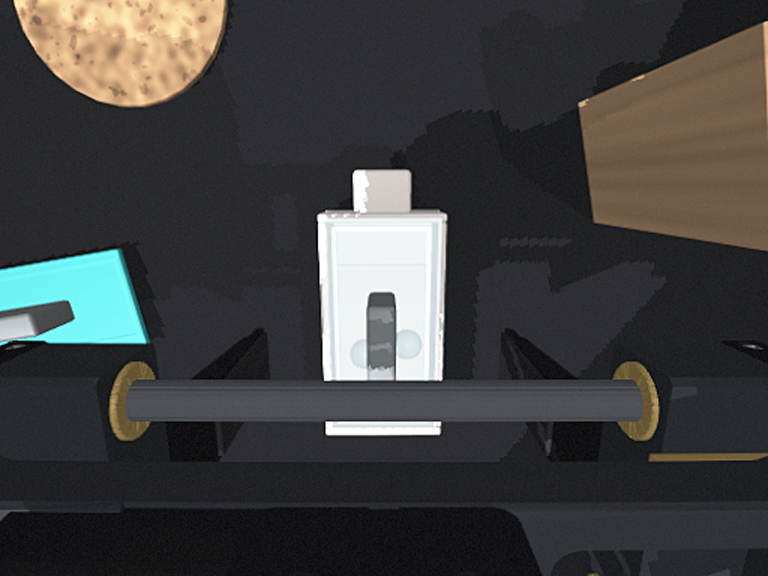

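The dish sits centred between the fingers, at columns 319–447 with the finger inner edges near 265 and 503. I'll descend and grip.

```bash

python3 -m inch '[-0.001,0.015,0,0,0,0,-1, 0,0.015,0,0,0,0,-1, 0,0.014,0,0,0,0,-1, 0,0.008,0,0,0,0,-1, 0,0.004,0,0,0,0,-1,0,0,0,0,0,0,-1]'
python3 -m inch '[0,0,0,0,0,0,0,0,0,0,0,0,0,0.3,0,0,0,0,0,0,0.6,0,0,0,0,0,0,1,0,0,0,0,0,0,1,0,0,0,0,0,0,1,0,0,0,0,0,0,1]'
python3 -c "
from h import *
plan([521,-210.5,6],-3.4696)"
```

```text
t: 3.45
eef_pos: [522.0, -210.6, 8.5]
tcp_rot: [-1.571, -0.0, 2.813]
ft_force: [0.5, -0.2, -0.5]
opening: 1.0
t: 4.15
eef_pos: [522.1, -210.6, 8.8]
tcp_rot: [-1.571, 0.0, 2.813]
ft_force: [-0.9, -0.3, 2.7]
opening: 0.609
t 4.15 pos [ 522.1 -210.6    8.8] rot [-1.571  0.     2.813] q [-0.5   0.69  1.88 -0.    0.57  1.4 ] F [-0.9 -0.3  2.7] open 0.6088096369346923
turn(deg,tool) [-0.01 -0.02 -0.01] shift before-turn axes m [0.001  0.0028 0.0002] after-turn axes [0.001  0.0028 0.0002]
```

```bash

python3 -m inch '[0,-0.002,0,0,0,0,1, 0,-0.005,0,0,0,0,1, 0,-0.01,0,0,0,0,1, 0,-0.014,0,0,0,0,1, 0,-0.015,0,0,0,0,1,0,-0.014,0,0,0,0,1,0,-0.01,0,0,0,0,1,0,-0.007,0,0,0,0,1,0,-0.003,0,0,0,0,1,0,0,0,0,0,0,1]'
python3 -c "
from h import *
plan([521,-210.5,86],-3.4696)
snap('side','s2',None,1.5)"
```

```text
t: 5.15
eef_pos: [522.0, -210.5, 88.9]
tcp_rot: [-1.571, 0.0, 2.813]
ft_force: [0.4, 0.2, -4.6]
opening: 0.611
t 5.15 pos [ 522.  -210.5   88.9] rot [-1.571  0.     2.813] q [-0.5   0.56  1.84 -0.    0.74  1.4 ] F [ 0.4  0.2 -4.6] open 0.6106094219973492
turn(deg,tool) [-0.01 -0.02 -0.02] shift before-turn axes m [0.001  0.0029 0.0003] after-turn axes [0.001  0.0029 0.0003]
```

View pics/s2.png

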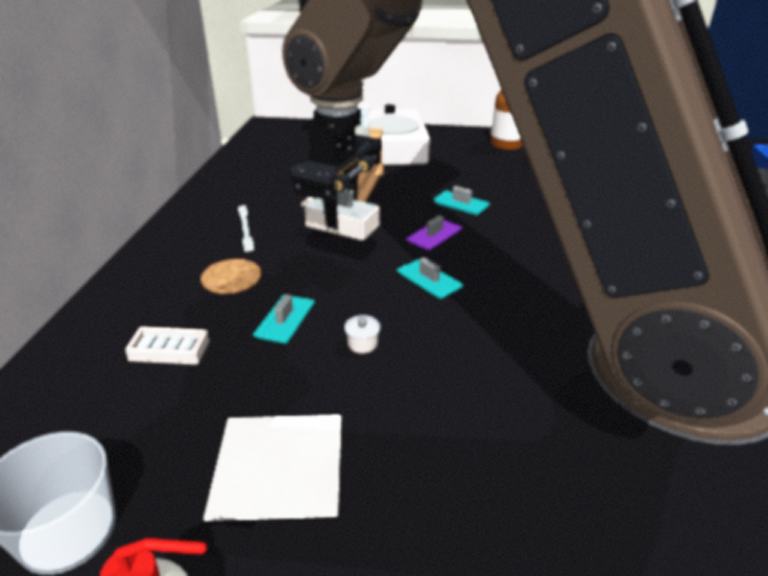

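Lid is still on and the dish is level. The rack is close to the gripper body on the right, so I'll move left and up before tilting.

```bash

python3 -m inch '[0,-0.003,-0.004,0,0,0,1, 0,-0.006,-0.008,0,0,0,1, 0,-0.008,-0.012,0,0,0,1, 0,-0.008,-0.012,0,0,0,1, 0,-0.008,-0.012,0,0,0,1,0,-0.005,-0.008,0,0,0,1,0,-0.002,-0.004,0,0,0,1,0,0,0,0,0,0,1]'
python3 -m inch '[0,0,0,0,0,-0.7,1, 0,0,0,0,0,-1.5,1, 0,0,0,0,0,-2,1, 0,0,0,0,0,-2.4,1, 0,0,0,0,0,-2.4,1, 0,0,0,0,0,-2.4,1, 0,0,0,0,0,-2.4,1, 0,0,0,0,0,-2.4,1, 0,0,0,0,0,-2.4,1,0,0,0,0,0,-2.4,1]'
python3 -c "
from h import *
plan([542,-155,130],-3.4696,-28.5)"
```

```text
t: 6.0
eef_pos: [541.6, -153.2, 128.9]
tcp_rot: [-1.571, 0.0, 2.814]
ft_force: [1.0, -0.8, -5.4]
opening: 0.608
t: 7.0
eef_pos: [541.3, -154.3, 128.2]
tcp_rot: [-1.571, -0.369, 2.812]
ft_force: [0.3, -0.1, -5.7]
opening: 0.609
t 7.0 pos [ 541.3 -154.3  128.2] rot [-1.571 -0.369  2.812] q [-0.39  0.65  1.57 -0.02  1.29  1.52] F [ 0.3 -0.1 -5.7] open 0.6090133497414076
turn(deg,tool) [ 0.02 -0.07 -7.37] shift before-turn axes m [-0.0001 -0.002   0.0004] after-turn axes [ 0.0001 -0.002   0.0004]
```

```bash

python3 -m inch '[0,0,0,0,0,-2.4,1, 0,0,0,0,0,-2,1, 0,0,0,0,0,-1.8,1, 0,0,0,0,0,-1.0,1,0,0,0,0,0,0,1,0,0,0,0,0,0,1,0,0,0,0,0,0,1,0,0,0,0,0,0,1,0,0,0,0,0,0,1,0,0,0,0,0,0,1]'
python3 -m inch '[0,0,0,0,0,0,1,0,0,0,0,0,0,1,0,0,0,0,0,0,1,0,0,0,0,0,0,1,0,0,0,0,0,0,1,0,0,0,0,0,0,1,0,0,0,0,0,0,1,0,0,0,0,0,0,1,0,0,0,0,0,0,1,0,0,0,0,0,0,1]'
python3 -c "
from h import *
plan([542,-155,130],-3.4696,-28.5)
snap('wrist','w3',None,1.5);snap('side','s3',(180,80,290,180),7)"
```

```text
t: 8.0
eef_pos: [541.4, -153.7, 128.8]
tcp_rot: [-1.571, -0.492, 2.813]
ft_force: [0.4, -0.0, -4.6]
opening: 0.61
t: 9.0
eef_pos: [541.4, -153.8, 128.6]
tcp_rot: [-1.571, -0.492, 2.813]
ft_force: [-0.5, -1.2, -4.4]
opening: 0.605
t 9.0 pos [ 541.4 -153.8  128.6] rot [-1.571 -0.492  2.813] q [-0.38  0.7   1.49 -0.03  1.44  1.53] F [-0.5 -1.2 -4.4] open 0.6054171995550185
turn(deg,tool) [ 0.01 -0.02 -0.3 ] shift before-turn axes m [-0.0002 -0.0017  0.001 ] after-turn axes [-0.0002 -0.0017  0.001 ]
```

View pics/w3.png

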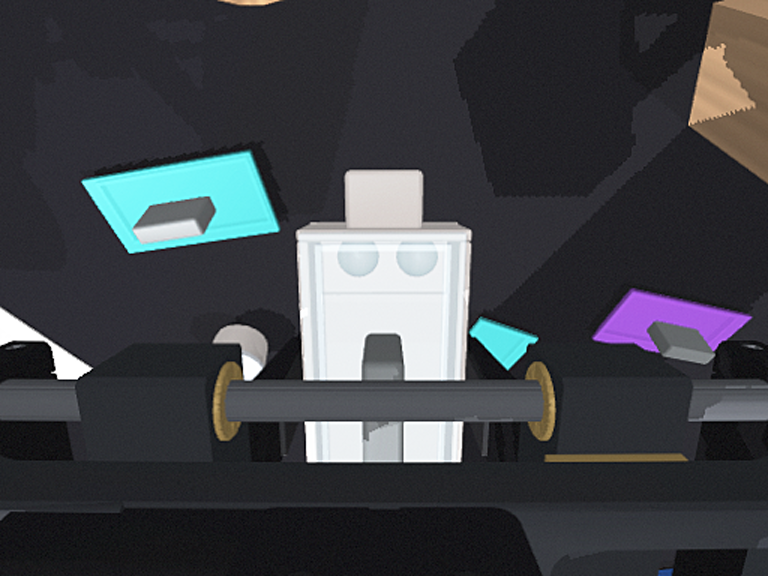

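View pics/s3.png

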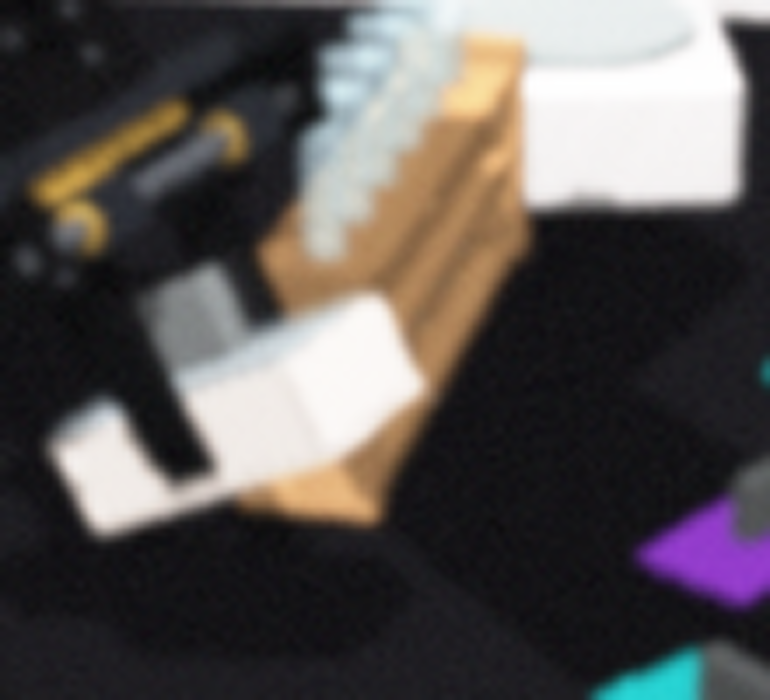

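Both balls are in the catch bay, at (358,257) and (417,257), beyond the ramp edge line at row 292. The lid is still seated. Now I'll level the dish and move back.

```bash

python3 -m inch '[0,0,0,0,0,1,1, 0,0,0,0,0,2,1, 0,0,0,0,0,2.5,1, 0,0,0,0,0,2.8,1, 0,0,0,0,0,2.8,1, 0,0,0,0,0,2.8,1, 0,0,0,0,0,2.8,1, 0,0,0,0,0,2.8,1, 0,0,0,0,0,2.8,1,0,0,0,0,0,2.5,1]'
python3 -m inch '[0,0,0,0,0,2,1, 0,0,0,0,0,1.2,1, 0,0,0,0,0,0.2,1,0,0,0.004,0,0,0,1,0,0.003,0.008,0,0,0,1,0,0.006,0.012,0,0,0,1,0,0.009,0.012,0,0,0,1,0,0.01,0.012,0,0,0,1,0,0.009,0.008,0,0,0,1,0,0.006,0.004,0,0,0,1]'
python3 -c "
from h import *
plan([522.1,-210.6,8.8],-3.4696)"
```

```text
t: 10.1
eef_pos: [541.0, -153.6, 128.9]
tcp_rot: [-1.571, -0.057, 2.813]
ft_force: [0.4, 0.1, -5.1]
opening: 0.611
t: 11.1
eef_pos: [521.3, -211.5, 84.3]
tcp_rot: [-1.571, -0.001, 2.812]
ft_force: [0.1, 0.3, -4.5]
opening: 0.608
t 11.1 pos [ 521.3 -211.5   84.3] rot [-1.571e+00 -1.000e-03  2.812e+00] q [-0.5   0.57  1.84 -0.    0.73  1.4 ] F [ 0.1  0.3 -4.5] open 0.6084973216848428
turn(deg,tool) [ 0.01 -0.09  0.07] shift before-turn axes m [-0.0005  0.0755 -0.0011] after-turn axes [-0.0005  0.0755 -0.0011]
```

```bash

python3 -m inch '[0,0.004,0,0,0,0,1, 0,0.01,0,0,0,0,1, 0,0.013,0,0,0,0,1, 0,0.013,0,0,0,0,1, 0,0.012,0,0,0,0,1,0,0.009,0,0,0,0,1,0,0.006,0,0,0,0,1,0,0.004,0,0,0,0,1,0,0.002,0,0,0,0,1,0,0,0,0,0,0,1]'
python3 -c "
from h import *
plan([522.1,-210.6,8.8],-3.4696)"
```

```text
t: 12.1
eef_pos: [522.1, -210.6, 12.7]
tcp_rot: [-1.571, 0.0, 2.813]
ft_force: [-0.7, 0.2, -4.7]
opening: 0.61
t 12.1 pos [ 522.1 -210.6   12.7] rot [-1.571  0.     2.813] q [-0.5   0.68  1.88 -0.    0.58  1.4 ] F [-0.7  0.2 -4.7] open 0.6096199842878474
turn(deg,tool) [-0.01 -0.02 -0.01] shift before-turn axes m [-0.      0.0039 -0.    ] after-turn axes [-0.      0.0039 -0.    ]
```

```bash

python3 -m inch '[0,0.002,0,0,0,0,1, 0,0.001,0,0,0,0,1, 0,0.001,0,0,0,0,1, 0,0,0,0,0,0,1]'
python3 -c "
from h import *
plan([522.1,-210.6,8.8],-3.4696)"
```

```text
t: 12.5
eef_pos: [522.1, -210.6, 8.8]
tcp_rot: [-1.571, 0.0, 2.813]
ft_force: [0.2, 0.2, -3.6]
opening: 0.609
t 12.5 pos [ 522.1 -210.6    8.8] rot [-1.571  0.     2.813] q [-0.5   0.69  1.88 -0.    0.57  1.4 ] F [ 0.2  0.2 -3.6] open 0.6091874929039534
turn(deg,tool) [-0.01 -0.02 -0.02] shift before-turn axes m [-0. -0.  0.] after-turn axes [-0. -0.  0.]
```

```bash

python3 -m inch '[0,0.0005,0,0,0,0,1, 0,0,0,0,0,0,1]'
python3 -m inch '[0,0,0,0,0,0,-0.2, 0,0,0,0,0,0,-0.5,0,0,0,0,0,0,-0.8,0,0,0,0,0,0,-1,0,0,0,0,0,0,-1,0,0,0,0,0,0,-1]'
python3 -m inch '[0,-0.005,0,0,0,0,-1, 0,-0.012,0,0,0,0,-1,0,-0.02,0,0,0,0,-1,0,-0.025,0,0,0,0,-1,0,-0.025,0,0,0,0,-1,0,-0.025,0,0,0,0,-1,0,-0.025,0,0,0,0,-1,0,-0.02,0,0,0,0,-1,0,-0.01,0,0,0,0,-1,0,0,0,0,0,0,-1]'
python3 -c "
from h import *
plan([522.1,-210.6,8.8],-3.4696)
snap('wrist','w4',None,1.5); cropv('w4','c4',215,100,305,235,5);snap('side','s4',(180,120,290,220),7)"
```

```text
t: 12.7
eef_pos: [522.1, -210.6, 8.8]
tcp_rot: [-1.571, 0.001, 2.813]
ft_force: [-1.7, 0.3, 5.3]
opening: 0.607
t: 13.3
eef_pos: [522.0, -210.6, 8.1]
tcp_rot: [-1.571, 0.0, 2.813]
ft_force: [-1.0, -0.9, -0.8]
opening: 0.968
t: 14.3
eef_pos: [522.4, -210.7, 176.8]
tcp_rot: [-1.57, 0.003, 2.813]
ft_force: [0.4, 0.0, -0.3]
opening: 0.998
t 14.3 pos [ 522.4 -210.7  176.8] rot [-1.57   0.003  2.813] q [-0.5   0.44  1.76 -0.    0.94  1.4 ] F [ 0.4  0.  -0.3] open 0.9983205054286896
turn(deg,tool) [-0.03 -0.02 -0.16] shift before-turn axes m [ 7.00e-04  1.68e-01 -1.00e-04] after-turn axes [ 0.0003  0.168  -0.    ]
```

View pics/c4.png

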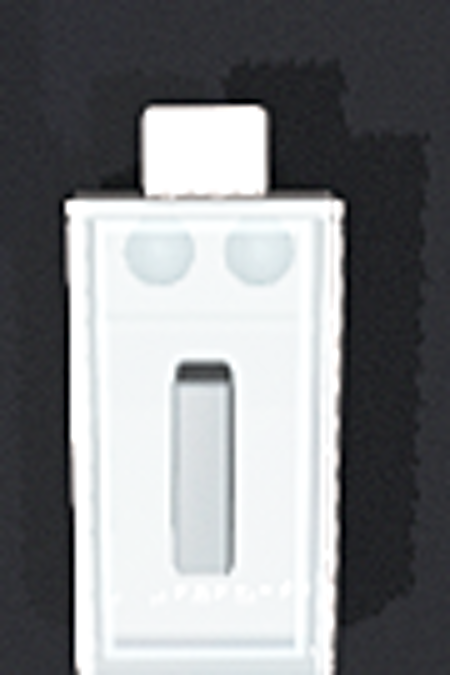

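View pics/s4.png

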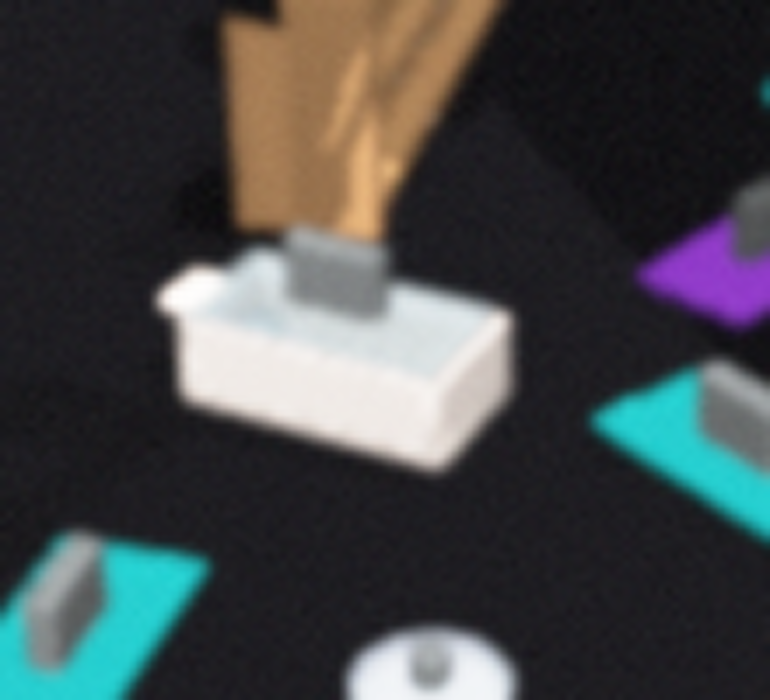

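Balls remain in the bay, at (160,250) and (260,250) in the crop. Dish is level and the lid is seated. Now I'll measure the fin.

```bash
python3 - <<'E'
from h import *
c=load('w4')
A=lambda x,y:(215+(x+.5)/5-.5,100+(y+.5)/5-.5)
F=np.array([atz(c,*A(*p),66) for p in [(176,382),(234,382),(232,575),(174,575)]]);print(F.round(1));m=F.mean(0);print('fin',m)
a=F[0]+F[1]-F[2]-F[3];print(np.arctan2(a[1],a[0]))
plan([m[0],m[1],42],-3.4696)
E
```

```text
[[ 543.8 -211.9   66. ]
 [ 540.2 -222.6   66. ]
 [ 503.3 -209.7   66. ]
 [ 507.1 -198.7   66. ]]
fin [ 523.58293413 -210.72445299   66.        ]
-0.3398410563517693
t 14.4 pos [ 521.7 -210.4  174.8] rot [-1.571 -0.     2.813] q [-0.5   0.45  1.76 -0.    0.93  1.4 ] F [-0.4 -0.2 -0.3] open 0.9998437219515205
turn(deg,tool) [ 0.   -0.03  0.03] shift before-turn axes m [-0.002   0.1328 -0.0003] after-turn axes [-0.0019  0.1328 -0.0003]
```

```bash

python3 -m inch '[-0.002,0.012,0,0,0,0,0, 0,0.022,0,0,0,0,0,0,0.025,0,0,0,0,0,0,0.022,0,0,0,0,0,0,0.018,0,0,0,0,0,0,0.014,0,0,0,0,0,0,0.009,0,0,0,0,0,0,0.006,0,0,0,0,0,0,0.003,0,0,0,0,0,0,0,0,0,0,0,0]'
python3 -c "
from h import *
plan([523.5,-210.7,42],-3.4696)
snap('side','s5',(180,120,290,220),7)"
```

```text
t: 15.4
eef_pos: [523.9, -211.2, 43.9]
tcp_rot: [-1.571, -0.0, 2.813]
ft_force: [0.4, -0.8, -0.1]
opening: 0.503
t 15.4 pos [ 523.9 -211.2   43.9] rot [-1.571 -0.     2.813] q [-0.5   0.63  1.86 -0.    0.65  1.4 ] F [ 0.4 -0.8 -0.1] open 0.5030897714164845
turn(deg,tool) [-0.   -0.03  0.01] shift before-turn axes m [ 0.0005  0.0019 -0.0003] after-turn axes [ 0.0005  0.0019 -0.0003]
```

View pics/s5.png

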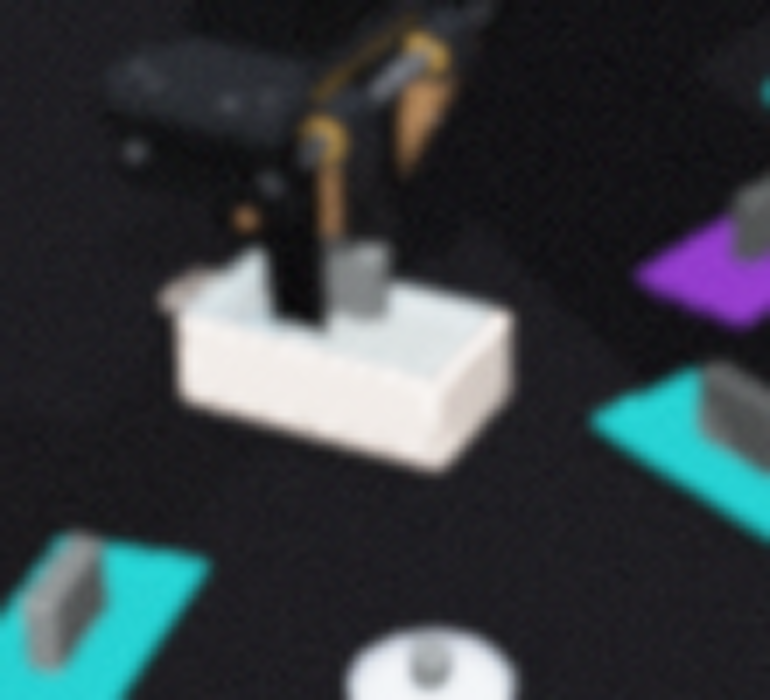

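The fingers straddle the fin just above the plate. I'll close and lift slowly.

```bash

python3 -m inch '[0,0,0,0,0,0,0.3,0,0,0,0,0,0,0.5,0,0,0,0,0,0,0.7,0,0,0,0,0,0,1,0,0,0,0,0,0,1,0,0,0,0,0,0,1,0,0,0,0,0,0,1]'
python3 -m inch '[0,-0.002,0,0,0,0,1, 0,-0.004,0,0,0,0,1,0,-0.006,0,0,0,0,1,0,-0.008,0,0,0,0,1,0,-0.012,0,0,0,0,1,0,-0.016,0,0,0,0,1,0,-0.016,0,0,0,0,1,0,-0.012,0,0,0,0,1,0,-0.006,0,0,0,0,1,0,0,0,0,0,0,1]'
python3 -c "
from h import *
plan([517,224,150],-3.4696)
snap('side','s6',(180,80,290,200),6);snap('wrist','w6',None,1.5)"
```

```text
t: 16.15
eef_pos: [523.9, -211.2, 44.2]
tcp_rot: [-1.571, 0.0, 2.813]
ft_force: [-0.5, 0.5, 1.7]
opening: 0.124
t: 17.15
eef_pos: [524.1, -211.3, 127.0]
tcp_rot: [-1.57, 0.002, 2.813]
ft_force: [0.4, -0.6, -1.1]
opening: 0.128
t 17.15 pos [ 524.1 -211.3  127. ] rot [-1.570e+00  2.000e-03  2.813e+00] q [-0.5   0.51  1.8  -0.    0.83  1.4 ] F [ 0.4 -0.6 -1.1] open 0.12799166120854497
turn(deg,tool) [-0.02 -0.03 -0.09] shift before-turn axes m [ 0.1472 -0.0233 -0.4097] after-turn axes [ 0.147  -0.023  -0.4098]
```

View pics/s6.png

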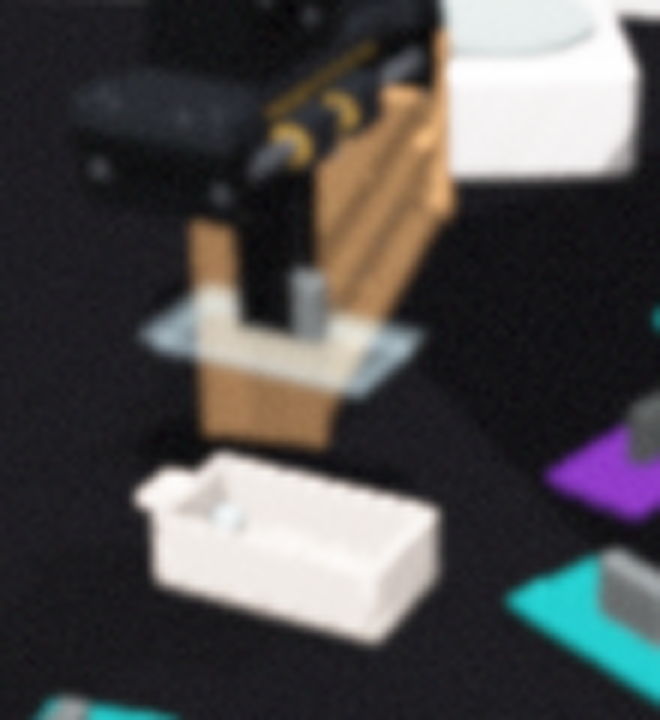

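View pics/w6.png

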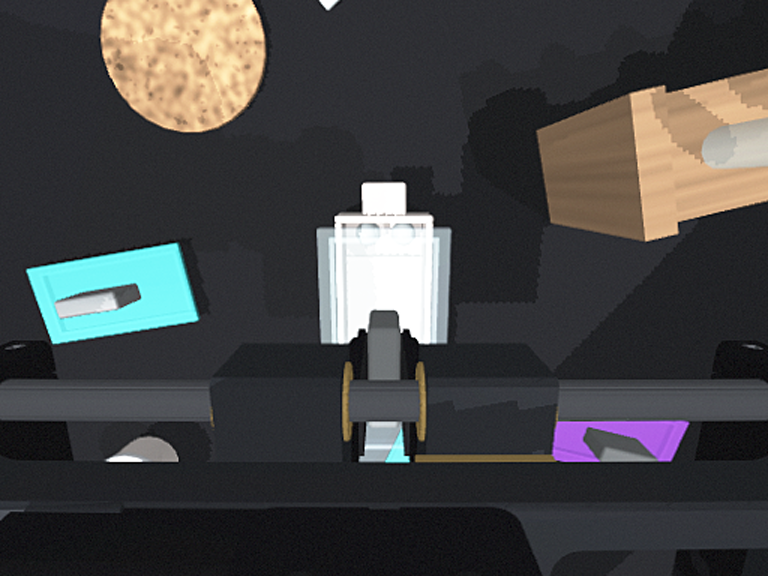

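```bash

python3 -m inch '[0.0025,-0.003,-0.007,0,0,0,1, 0.005,-0.005,-0.014,0,0,0,1,0.0075,-0.005,-0.021,0,0,0,1,0.01,-0.005,-0.028,0,0,0,1,0.011,0,-0.0305,0,0,0,1,0.011,0,-0.0305,0,0,0,1,0.011,0,-0.0305,0,0,0,1,0.011,0,-0.0305,0,0,0,1,0.011,0,-0.0305,0,0,0,1,0.011,0,-0.0305,0,0,0,1]'
python3 -m inch '[0.011,0,-0.0305,0,0,0,1,0.011,0,-0.0305,0,0,0,1,0.011,0,-0.0305,0,0,0,1,0.009,0,-0.025,0,0,0,1,0.006,0,-0.0165,0,0,0,1,0.004,0,-0.011,0,0,0,1,0.0015,0,-0.004,0,0,0,1,0,0,0,0,0,0,1]'
python3 -c "
from h import *
plan([517,224,100],-3.4696)
snap('side','s7',None,1.5);snap('wrist','w7',None,1.5)"
```

```text
t: 18.25
eef_pos: [518.6, 60.0, 144.3]
tcp_rot: [-1.571, -0.0, 2.814]
ft_force: [0.7, 0.2, -1.5]
opening: 0.128
t: 19.05
eef_pos: [516.2, 215.3, 144.1]
tcp_rot: [-1.571, -0.0, 2.814]
ft_force: [0.5, 0.7, -1.5]
opening: 0.124
t 19.05 pos [516.2 215.3 144.1] rot [-1.571 -0.     2.814] q [ 0.28  0.48  1.8  -0.    0.86  2.18] F [ 0.5  0.7 -1.5] open 0.12382029912778117
turn(deg,tool) [-0.01  0.01  0.01] shift before-turn axes m [ 0.002   0.0441 -0.0085] after-turn axes [ 0.002   0.0441 -0.0085]
```

View pics/s7.png

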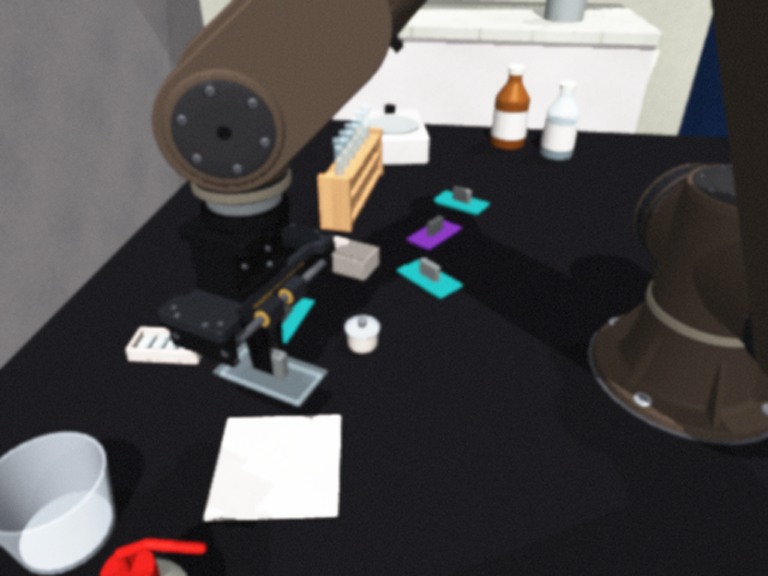

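View pics/w7.png

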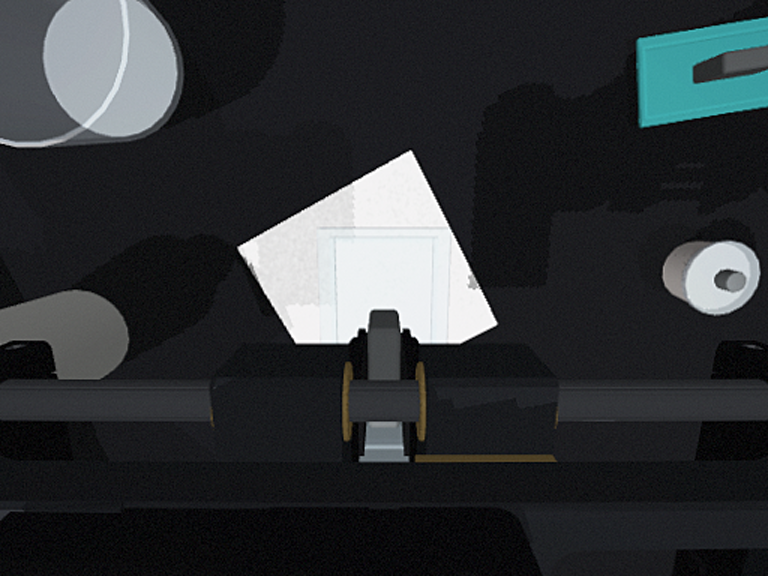

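```bash
python3 - <<'E'
from h import *
c=load('w7'); A=lambda x,y:((x+.5)/1.5-.5,(y+.5)/1.5-.5)
P=[atz(c,*A(*p),2) for p in [(239,247),(411,151),(497,324)]];print(np.round(P,1),(P[0]+P[2])/2)
m=(P[0]+P[2])/2
t=load('top0')
for u,v in [(125,235),(110,215),(145,240),(185,165),(205,180)]: print(bydepth(t,u/1.5,v/1.5).round(1))
for u,v in [(100,60),(170,80),(60,330),(120,340)]: print('w',bydepth(c,u/1.5,v/1.5).round(1))
plan([m[0],m[1],17],-3.4696)
E
```

```text
[[575.9 303.6   2. ]
 [598.1 167.4   2. ]
 [461.  144.9   2. ]] [518.41430243 224.24704544   2.        ]
[531.3 415.2 109.7]
[556.6 433.5 151.9]
[549.9 408.9  17.9]
[722.  350.    6.3]
[685.  298.5  17.7]
w [717.2 340.4   4.5]
w [683.8 295.2  24.6]
w [565.5 406.3  61.4]
w [541.6 409.3  12.4]
t 19.15 pos [516.4 214.5 144.1] rot [-1.571 -0.     2.813] q [ 0.28  0.48  1.8  -0.    0.86  2.18] F [-0.4 -0.7 -0.8] open 0.12379369083222327
turn(deg,tool) [-0.02 -0.05  0.01] shift before-turn axes m [ 0.0012  0.1271 -0.0099] after-turn axes [ 0.0012  0.1271 -0.0099]
```

Nothing is in the way: the bottle is at y≈400 and the gripper end at about 310. Next I'll centre and descend.

```bash

python3 -m inch '[0,0.005,-0.003,0,0,0,1, 0.001,0.012,-0.004,0,0,0,1,0,0.018,-0.003,0,0,0,1,0,0.02,0,0,0,0,1,0,0.02,0,0,0,0,1,0,0.016,0,0,0,0,1,0,0.011,0,0,0,0,1,0,0.007,0,0,0,0,1,0,0.004,0,0,0,0,1,0,0,0,0,0,0,1]'
python3 -c "
from h import *
plan([518.4,224,17],-3.4696)
snap('side','s8',(110,220,250,370),5)"
```

```text
t: 20.15
eef_pos: [518.7, 224.7, 30.9]
tcp_rot: [-1.571, -0.0, 2.813]
ft_force: [-0.3, -0.4, -1.5]
opening: 0.122
t 20.15 pos [518.7 224.7  30.9] rot [-1.571 -0.     2.813] q [ 0.29  0.65  1.87 -0.    0.62  2.19] F [-0.3 -0.4 -1.5] open 0.12188406978259583
turn(deg,tool) [-0.01 -0.02  0.01] shift before-turn axes m [0.0001 0.0139 0.0008] after-turn axes [0.0001 0.0139 0.0008]
```

View pics/s8.png

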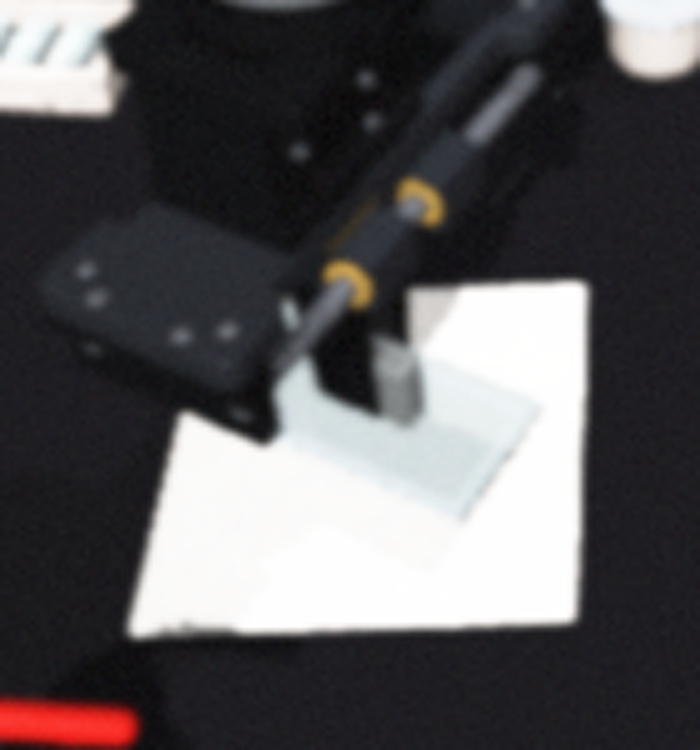

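```bash

python3 -m inch '[0,0.004,0,0,0,0,1,0,0.004,0,0,0,0,1,0,0.003,0,0,0,0,1,0,0.0015,0,0,0,0,1,0,0,0,0,0,0,1]'
python3 -m inch '[0,0.001,0,0,0,0,1,0,0,0,0,0,0,1]'
```

```text
t: 20.7
eef_pos: [518.7, 224.7, 18.3]
tcp_rot: [-1.571, -0.0, 2.813]
ft_force: [-0.1, 0.2, -1.6]
opening: 0.125
t: 20.9
eef_pos: [518.8, 224.8, 17.6]
tcp_rot: [-1.571, 0.0, 2.813]
ft_force: [0.2, -0.7, -0.7]
opening: 0.122
```

```bash

python3 -m inch '[0,0.001,0,0,0,0,1,0,0,0,0,0,0,1]'
```

```text
t: 21.1
eef_pos: [518.8, 224.8, 17.2]
tcp_rot: [-1.571, 0.0, 2.813]
ft_force: [-1.7, -0.2, 7.5]
opening: 0.124
```

Contact. I'll release, open partway and retreat.

```bash

python3 -m inch '[0,0,0,0,0,0,0.6,0,0,0,0,0,0,0.3,0,0,0,0,0,0,0,0,0,0,0,0,0,0,0,0,0,0,0,0,0]'
python3 -m inch '[0,-0.004,0,0,0,0,0,0,-0.01,0,0,0,0,0,0,-0.02,0,0,0,0,0,0,-0.025,0,0,0,0,0,0,-0.03,0,0,0,0,0,0,-0.03,0,0,0,0,0,0,-0.03,0,0,0,0,0,0,-0.03,0,0,0,0,0,0,-0.02,0,0,0,0,0,0,0,0,0,0,0,0]'
python3 -m inch '[-0.04,0,0,0,0,0,0,-0.04,0,0,0,0,0,0,-0.04,0,0,0,0,0,0,-0.03,0,0,0,0,0,0,0,0,0,0,0,0,0,0,0,0,0,0,0,0]'
python3 -c "
from h import *
plan([517,224,100],-3.4696)
snap('side','s9',None,1.5);snap('top','t9',None,1.5);cropv('s9','s9c',190,140,270,200,9)"
```

```text
t: 21.6
eef_pos: [518.7, 224.8, 16.5]
tcp_rot: [-1.571, -0.0, 2.813]
ft_force: [0.4, -0.6, -0.4]
opening: 0.468
t: 22.6
eef_pos: [519.6, 225.1, 219.2]
tcp_rot: [-1.574, 0.005, 2.813]
ft_force: [0.9, -0.2, 0.3]
opening: 0.497
t: 23.2
eef_pos: [660.3, 176.1, 214.5]
tcp_rot: [-1.57, -0.002, 2.812]
ft_force: [-0.3, 0.2, -0.2]
opening: 0.497
t 23.2 pos [660.3 176.1 214.5] rot [-1.570e+00 -2.000e-03  2.812e+00] q [0.16 0.58 1.4  0.   1.17 2.06] F [-0.3  0.2 -0.2] open 0.4969991421779261
turn(deg,tool) [-0.05 -0.06  0.1 ] shift before-turn axes m [0.1509 0.1147 0.0009] after-turn axes [0.1511 0.1145 0.0008]
```

View pics/s9.png

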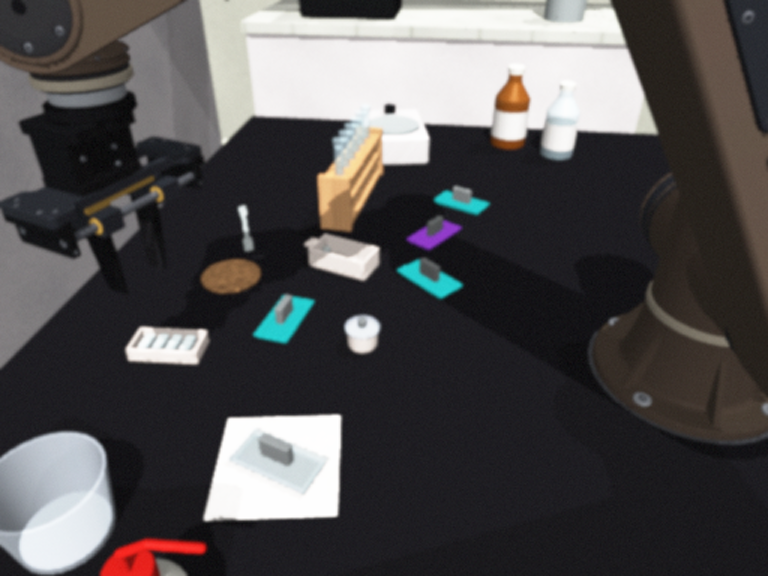

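View pics/t9.png

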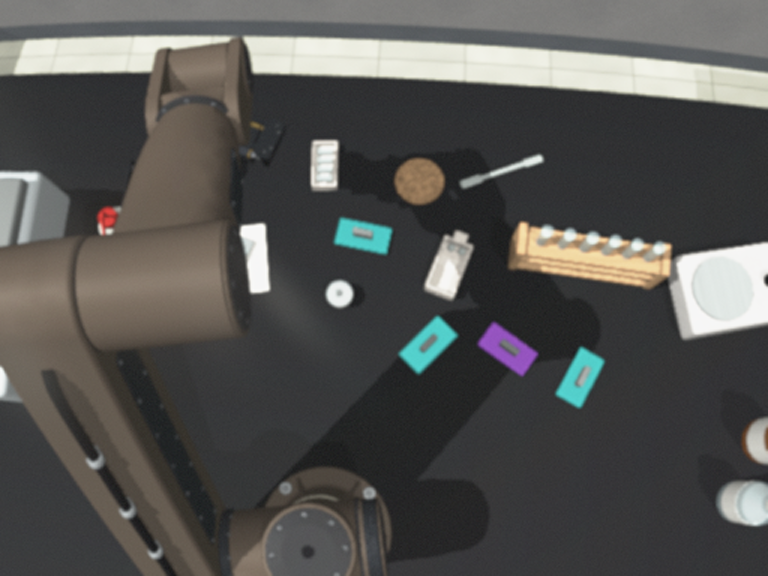

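View pics/s9c.png

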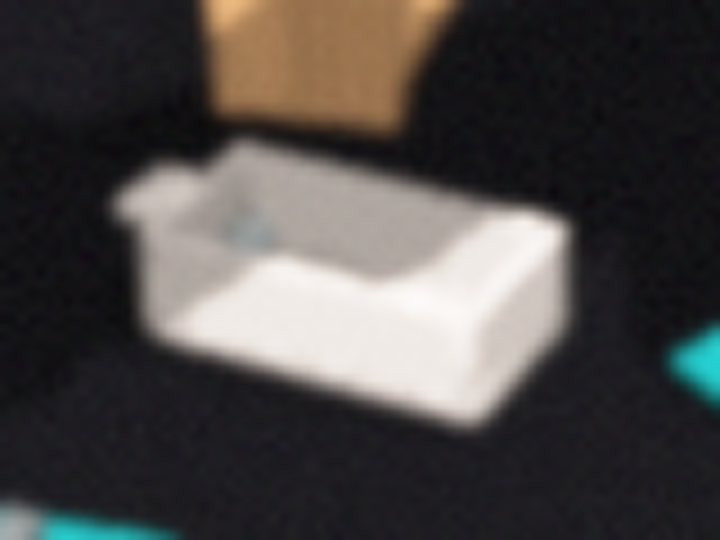

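The lid lies flat, fin up, on the paper at about (278,460). The dish is back in place, with one ball visible in the bay end. I'll check the other ball in the top view.

```bash
python3 -c "
from h import *
cropv('t9','t9c',275,145,325,205,10)
c=load('s9');print(atz(c,277/1.5,450/1.5,28).round(1))"
```

```text
[513.5 227.9  28. ]
```

View pics/t9c.png

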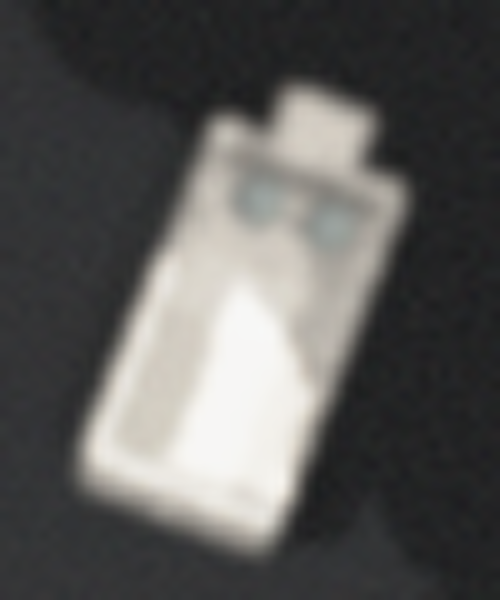

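Both balls are at the tab end, at (258,200) and (332,225) in the crop. I'm handing in the job.

```bash
python3 -c "
from cell import env
print(env.job_done())"
```

```text
the job is handed in; nothing more can be done
None
```

The job is done and handed in at about 23 s of the 58 s allowed. I gripped the dish across its 58 mm width, lifted it clear of the tube rack and tilted it about 28° tab end down for roughly 1.6 s with the lid on. I set it back on the same spot, then lifted the lid by its fin and set it on the paper.

- **Balls:** The last top view shows both balls in the catch bay at the tab end. The wrist view also showed them there while the dish was tilted and after it was set down, both with the lid still on.
- **Dish:** It stands level, and the gripper released it at the same position where it had picked it up.
- **Lid:** It lies flat, fin up, on the paper. I let go within about 1 mm of the paper's measured centre. A rough side-view reading of the fin came out about 5 mm away from that, still well inside the 40 mm limit.
- **Forces and contact:** The force readings stayed under about 8 N, and the arm was clear of everything at the end.

No check failed. In the last side view only one ball could be seen, because the dish wall may have hidden the other, so I relied on the top view for both.

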